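# Clear the microscope stage and put its mirror plates away

### The arm

A 6-joint arm with a two-finger parallel gripper is mounted at the origin on the work surface. World frame = base frame: x ahead of the robot, y to its left, z up, the work surface at z = 0. Lengths are in m, angles in degrees, forces in N, time in s.
With the tool pointing down it reaches from about 0.25 to 0.775 m from the base axis. Payload 4 kg.
Tool frame: the origin (TCP) lies at the very end of the fingers, on their centre line; the grasp point (between the pads) lies 19 mm behind it (bot.grasp_offset is the distance from the TCP to the grasp point, in m); z points along the fingers, y is the line along which they close (so a half turn about z gives the same grasp; the last joint's range is limited). The gripper opens to 94 mm and grips with 3 to 60 N. Pads are 16 mm wide; open, the fingers measure 119 mm over their backs; the gripper's body (75 mm by 177 mm) begins 78 mm behind the grasp point.
Start: joints at [59.525, 4.996, 78.535, -0, 96.463, -5.907], TCP at [0.229, 0.5, 0.206] pointing down, gripper open.
Joint ranges: [-177.83, 177.83], [-43.37, 116.18], [15.69, 146.23], [-61.86, 241.86], [9.47, 152.12], [-147.06, 147.06]. Speed limits (degrees/s): [159.86, 159.86, 180, 180, 180, 180].

### API

Orientations are given as a 3x3 rotation matrix whose columns are the frame's x, y, z axes.
In Python, from workcell import bot gives the robot as it stands. The module is installed in compiled form; this text tells all that it offers. Calls block until the motion is done:
- bot.move_pose(position, orientation): joint-space move of the TCP to a pose.
- bot.move_straight(position, rot=None, speed=0.15): straight line of the TCP; rot=None keeps the orientation; speed is the mean speed in m/s.
- bot.set_joints(angles): joint-space move.
- bot.move_gripper(opening, f_grip=None): finger opening in m; f_grip is the grip in N (None keeps the last); returns when the fingers have stopped.
- bot.hold(seconds).
- bot.inverse_kinematics(position, orientation): joint angles nearest the present ones, or None.
- bot.observe(): the state.
- bot.get_image(name): name is "scene" or "side" or "wrist"; returns a dict with "frame" (384x512x3 uint8, red, green, blue), "fx", "fy", "cx", "cy" (pixels), "origin" and "attitude" of the camera in the world; the wrist camera has in their place "hand_eye" (4x4, takes a point from camera to tool coordinates, whose origin is the TCP and whose axes are the flange's). Camera axes: x right, y up, looking along -z (the intrinsics and any distortion apply to the point x, -y, -z); pixel columns grow to the right and rows downward; lengths in m; the calibration is good to about 2 mm. The wrist camera is an equidistant fisheye: a pixel r from the principal point sees the ray r / f radians off the axis. A picture is of the moment at which its call begins: read the wrist's pose just before it. There is no depth.
A pose or a line that the arm cannot do raises bot.IKError and nothing moves.
- bot.finish_job(): hands the job in; it is judged then, once.
Trained networks look in a picture, given as the dict that the camera call returned (one of the last four; its "shot" number tells which), for a name from the list of things; names that differ only in an ending like _2 or _b are one class to them, and where a whole thing is asked for, a point or a joint stands for the part that bears it (a point fixed in the world has none). Each returns a list of dicts, best first, with "p" (0 to 1); they miss things now and then, are a little off and sometimes report something else, mostly with a low value. They report only what shows in the picture. A call takes as long as a camera call.
- bot.look_for(name, picture): "extent" ([left, top, right, bottom] in pixels, round what is visible of it).
- bot.silhouettes(name, picture): "region" (384x512 bool, what is visible of it) and "extent" ([left, top, right, bottom] in pixels, round what is visible of it).
- bot.tip_of(name, picture): "uv" ([column, row] in pixels: a listed point, or the origin of a listed thing).
The state is a dict: "clock": time; "q": joint angles; "qd": joint speeds; "effort": joint torques, N m; "eef_pos": TCP position; "tcp_rot": TCP orientation; "ft_force": force on the tool from outside, world axes, zero at the start; "ft_torque": the same for the moment, N m; "opening": finger opening in m; "grip_force": force on a finger pad.
Only numpy, scipy, OpenCV 4.12 (cv2) and the standard library are available. Lean on these libraries where they do the work, as an engineer would, in place of code of your own. Each camera call takes 0.05 s, during which the arm holds its last target. There are 200 camera calls.

### The job

Clear the loading stage of the microscope: first put every aluminium offcut lying on or around the stage and the storage rack into the scrap bin. Then use the spatula to slide under each mirror plate on the stage, lift it off, and lay it flat, square and centred across the rails of a free place on the storage rack, without touching the mirrors with the fingers. Last, lay the spatula flat on its rubber mat, wholly on it, and leave the other things on the board where they are.

Things in the scene. Friction and masses are not known exactly. Their poses are not given: they have to be found in the camera images.
- stage: microscope stage, fixed, moved and slightly turned at each start: black top 195 (x) x 260 (y) mm, 60 mm high, blue sides. Origin: centre of its underside; x points away from the robot. Two seats side by side on its rear part, each a pair of white rails 100 mm long (x), 20 mm wide, 18 mm high, 60 mm clear gap between them; the front 82 mm is flat. A low drive axis lies behind
- stage_seat0 (a point): centre of the stage's left (+y) seat at rail-top height, 78 mm above the board; 35 mm behind and 65 mm left of the stage's centre
- stage_seat1 (a point): centre of the stage's right (-y) seat, the same
- rack: storage rack, fixed, moved and slightly turned at each start: grey base 195 (x) x 260 (y) mm, 30 mm high, with two places side by side made of aluminium rails, same size and layout as on the stage (18 mm high, 60 mm clear gap, 100 mm over both). Origin: centre of its underside; x points away from the robot
- rack_place0 (a point): centre of the rack's left (+y) place at rail-top height, 48 mm above the board; 35 mm behind and 65 mm left of the rack's centre
- rack_place1 (a point): centre of the rack's right (-y) place, the same
- plate0: square bright mirror plate 100 x 100 x 4 mm, about 0.1 kg, lying across the two rails of a stage seat, edges square to the stage to within a few degrees; too wide for most grippers. Origin: centre of its underside; z is up. May be absent
- plate1: a second, identical mirror plate, on the other stage seat. May be absent
- spatula: lifting spatula, 0.13 kg: flat steel blade 200 mm long, 40 mm wide, 3 mm thick, black bar handle on two risers over its rear part. Origin: on the blade's underside, below the middle of the handle; x points to the tip (blade from x = -40 to +160 mm), z up. It lies flat by itself; ahead of x = +40 mm the blade is free of the handle
- spatula_handle (a point): middle of the handle: a bar 80 mm long (along the spatula's x), 18 mm wide, 24 mm tall, its middle 57 mm above the blade's underside. Grip it from above across its width
- spatula_mid (a point): middle of the blade's length, on its underside (60 mm ahead of the spatula's origin)
- spatula_tip (a point): middle of the blade's front edge
- mat: blue-grey rubber tool mat lying on the board in front of the robot, fixed, 110 (x) x 300 (y) x 3 mm thick. Origin: centre of its underside. The spatula starts lying on it along its length, tip to the left (+y)
- bin: grey open scrap bin, fixed, 140 (x) x 130 (y) x 80 mm high, walls and floor 4 mm, standing to the left or right. Origin: centre of its underside
- canister: white lens jar with a black cap, 54 mm across, 65 mm high, a bystander across the board from the bin. Origin: centre of its underside
- lens_tube: dark grey lens tube standing upright, 31 mm across, 72 mm high, a bystander at the left. Origin: centre of its underside
- mouse: grey computer mouse 100 x 60 x 32 mm, a bystander near the robot at the right. Origin: centre of its underside
- offcut0: aluminium offcut, sawn block 26 (x) x 22 (y) x 22 mm high, 30 to 40 g, lying on the flat front part of the stage, any yaw. Origin: centre of its underside (as it stands at the start). May be absent
- offcut1: aluminium offcut, hexagonal bar end, 27 mm across its corners, 23 mm across its flats, 22 mm high, upright, 30 to 40 g, lying on the flat front part of the stage, any yaw. Origin: centre of its underside (as it stands at the start). May be absent
- offcut2: aluminium offcut, sawn block 30 (x) x 20 (y) x 20 mm high, 30 to 40 g, lying on the flat front part of the stage, any yaw. Origin: centre of its underside (as it stands at the start). May be absent
- offcut3: aluminium offcut, round bar end 24 mm across, 24 mm high, upright, 30 to 40 g, lying on the flat front part of the rack, any yaw. Origin: centre of its underside (as it stands at the start). May be absent
- offcut4: aluminium offcut, sawn block 28 (x) x 24 (y) x 21 mm high, 30 to 40 g, lying on the flat front part of the rack, any yaw. Origin: centre of its underside (as it stands at the start). May be absent
- offcut5: aluminium offcut, sawn block 24 (x) x 24 (y) x 26 mm high, 30 to 40 g, lying on the flat front part of the rack, any yaw. Origin: centre of its underside (as it stands at the start). May be absent

How it is judged:
By the outcome, as a careful person would: the job done as asked, in the order asked, and still so for the second after the job is handed in, with the robot touching nothing.
Of plate0, plate1 only 1 to 2 are there at a start; the rules pass over those that are not, and their reading is None.
Of offcut0, offcut1, offcut2, offcut3, offcut4, offcut5 only 4 to 6 are there at a start; the rules pass over those that are not, and their reading is None.
At some moment in a run one of offcut0, offcut1, offcut2, offcut3, offcut4, offcut5 may be knocked a few centimetres aside while the robot is not near it.
It also fails if it takes over 210 s, if anything falls off the work surface, if the arm or the gripper's body presses on something with over 40 N, if the wrist force passes 120 N, or if a joint passes its speed limit or range.

## Working session

There is one attempt and no reset: what is moved stays moved. The work goes in short steps, each a Python script; the robot and the scene stay as the last script left them, time stands still between calls to the robot, and variables do not carry over. Pictures are saved under pics/ and viewed, at most 14 in all, crops included, and the job is handed in when it is done.

```bash
mkdir -p pics
python3 - <<'E'
from workcell import bot
import cv2,numpy as np
o=bot.observe();print(o['clock'],o['eef_pos'],o['tcp_rot'],o['opening'],bot.grasp_offset)
for n in("scene","side","wrist"):
    d=bot.get_image(n);cv2.imwrite(f'pics/a_{n}.png',d['frame'][:,:,::-1])
    print(n,{k:(np.round(v,4).tolist() if k!='shot' else v) for k,v in d.items() if k!='frame'})
E
```

```text
0.0 [0.22841616 0.49972246 0.20434704] [[-9.09456354e-01  4.15798004e-01 -1.07715808e-03]
 [ 4.15799353e-01  9.09454421e-01 -1.88545114e-03]
 [ 1.95659354e-04 -2.16261716e-03 -9.99997642e-01]] 0.09395172006611106 0.0188
scene {'fx': 396.6025, 'fy': 396.6025, 'cx': 250.3241, 'cy': 193.556, 'origin': [1.1525, -0.4295, 0.6984], 'attitude': [[0.5556, -0.4971, 0.6664], [0.8311, 0.3554, -0.4277], [-0.0242, 0.7915, 0.6107]], 'shot': 1}
side {'fx': 430.2969, 'fy': 430.2969, 'cx': 251.9687, 'cy': 198.1902, 'origin': [-0.0655, -0.8591, 0.6583], 'attitude': [[0.8421, 0.2636, -0.4705], [-0.5392, 0.4318, -0.723], [0.0126, 0.8626, 0.5058]], 'shot': 2}
wrist {'fx': 297.3186, 'fy': 297.3186, 'cx': 257.7397, 'cy': 189.655, 'hand_eye': [[0.0011, 0.967, 0.2546, 0.0724], [1.0, -0.0008, -0.0012, 0.0018], [-0.0009, 0.2546, -0.967, -0.1806], [0.0, 0.0, 0.0, 1.0]], 'shot': 3}
```

View pics/a_scene.png

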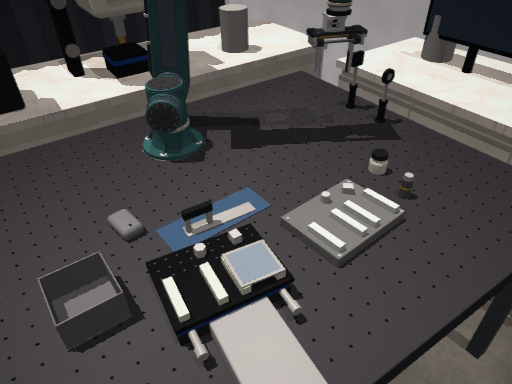

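View pics/a_side.png

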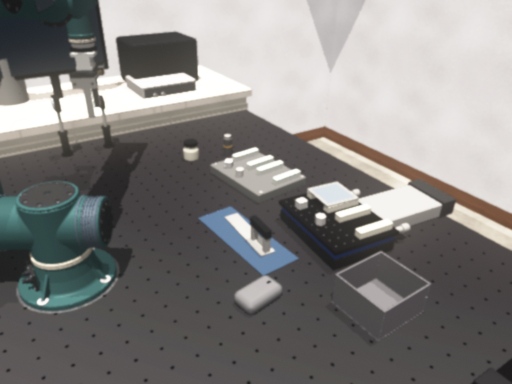

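```bash
cat > h.py <<'E'
from workcell import bot
import cv2,numpy as np
from scipy.optimize import least_squares,minimize
def snap(n):
    o=bot.observe();d=bot.get_image(n)
    if n=="wrist":
        T=np.eye(4);T[:3,:3]=o['tcp_rot'];T[:3,3]=o['eef_pos'];M=T@np.array(d['hand_eye'])
        d['R'],d['o'],d['fish']=M[:3,:3],M[:3,3],True
    else: d['R'],d['o'],d['fish']=np.array(d['attitude']),np.array(d['origin']),False
    return d
def unproj(d,uv,z):
    uv=np.atleast_2d(np.asarray(uv,float));a=(uv-[d['cx'],d['cy']])/[d['fx'],d['fy']]
    if d['fish']:
        r=np.linalg.norm(a,axis=1)+1e-12;s=np.sin(r)/r
        v=np.c_[a[:,0]*s,-a[:,1]*s,-np.cos(r)]
    else: v=np.c_[a[:,0],-a[:,1],-np.ones(len(a))]
    w=v@d['R'].T;return d['o']+w*((z-d['o'][2])/w[:,2])[:,None]
def proj(d,P):
    c=(np.atleast_2d(P)-d['o'])@d['R'];x,y,z=c[:,0],-c[:,1],-c[:,2]
    if d['fish']:
        r=np.hypot(x,y)+1e-12;k=np.arctan2(r,z)/r
    else:k=1/z
    return np.c_[d['cx']+d['fx']*x*k,d['cy']+d['fy']*y*k]
def down(a):
    "tool down; closing axis (tool y) at yaw a (rad) in the world"
    y=np.array([np.cos(a),np.sin(a),0]);z=np.array([0,0,-1.]);return np.c_[np.cross(y,z),y,z]
def save(d,n):cv2.imwrite(f'pics/{n}.png',d['frame'][:,:,::-1])
Z=dict(stage=0,stage_seat0=.078,stage_seat1=.078,rack=0,rack_place0=.048,rack_place1=.048,plate0=.078,spatula=.003,spatula_handle=.06,spatula_tip=.003,mat=0,bin=0,canister=0,lens_tube=0,mouse=0,
 offcut0=.06,offcut1=.06,offcut2=.06,offcut3=.03,offcut4=.03,offcut5=.03)
E
python3 - <<'E'
from h import *
ds=[snap("scene"),snap("side")]
for n,z in Z.items():
    for d,l in zip(ds,("sc","sd")):
        r=bot.tip_of(n,d)
        print(n,l,[(round(e['p'],2),np.round(e['uv']).tolist(),np.round(unproj(d,e['uv'],z)[0][:2],3).tolist()) for e in r[:2]])
E
```

```text
stage sc [(0.78, [221.0, 286.0], [0.631, -0.18])]
stage sd [(0.76, [332.0, 234.0], [0.628, -0.187])]
stage_seat0 sc [(0.91, [192.0, 287.0], [0.66, -0.256])]
stage_seat0 sd [(0.89, [360.0, 220.0], [0.644, -0.257]), (0.87, [330.0, 193.0], [0.67, -0.119])]
stage_seat1 sc [(0.91, [192.0, 287.0], [0.66, -0.256])]
stage_seat1 sd [(0.89, [360.0, 220.0], [0.644, -0.257]), (0.87, [330.0, 193.0], [0.67, -0.119])]
rack sc [(0.65, [340.0, 222.0], [0.63, 0.183]), (0.39, [375.0, 170.0], [0.517, 0.437])]
rack sd [(0.7, [256.0, 178.0], [0.63, 0.187]), (0.43, [374.0, 308.0], [0.518, -0.44])]
rack_place0 sc [(0.7, [370.0, 203.0], [0.656, 0.254]), (0.66, [338.0, 223.0], [0.663, 0.135])]
rack_place0 sd [(0.63, [255.0, 154.0], [0.67, 0.254]), (0.59, [277.0, 169.0], [0.67, 0.127])]
rack_place1 sc [(0.7, [370.0, 203.0], [0.656, 0.254]), (0.66, [338.0, 223.0], [0.663, 0.135])]
rack_place1 sd [(0.63, [255.0, 154.0], [0.67, 0.254]), (0.59, [277.0, 169.0], [0.67, 0.127])]
plate0 sc [(0.98, [248.0, 263.0], [0.669, -0.131])]
plate0 sd [(0.71, [333.0, 195.0], [0.669, -0.131]), (0.68, [233.0, 218.0], [0.381, -0.08
[... 1457 characters left out ...]
.598, 0.237]), (0.56, [202.0, 254.0], [0.576, -0.191])]
offcut2 sd [(0.65, [305.0, 206.0], [0.59, -0.114]), (0.6, [230.0, 165.0], [0.544, 0.21])]
offcut3 sc [(0.65, [350.0, 191.0], [0.572, 0.268]), (0.56, [202.0, 254.0], [0.549, -0.179])]
offcut3 sd [(0.65, [305.0, 206.0], [0.623, -0.077]), (0.6, [230.0, 165.0], [0.575, 0.264])]
offcut4 sc [(0.65, [350.0, 191.0], [0.572, 0.268]), (0.56, [202.0, 254.0], [0.549, -0.179])]
offcut4 sd [(0.65, [305.0, 206.0], [0.623, -0.077]), (0.6, [230.0, 165.0], [0.575, 0.264])]
offcut5 sc [(0.65, [350.0, 191.0], [0.572, 0.268]), (0.56, [202.0, 254.0], [0.549, -0.179])]
offcut5 sd [(0.65, [305.0, 206.0], [0.623, -0.077]), (0.6, [230.0, 165.0], [0.575, 0.264])]
```

Run:
```python
from h import *
R=down(np.pi/2)
for nm,y,names in(("rack",.2,["rack_place0","offcut3","lens_tube","rack"]),("stage",-.17,["stage_seat0","plate0","offcut0","stage","spatula","spatula_handle","spatula_tip","mat","bin"])):
    bot.move_pose([.52,y,.28],R);d=snap("wrist");save(d,'w_'+nm);print(nm,bot.observe()['clock'],d['o'])
    np.savez(f'{nm}.npz',**{k:d[k] for k in('frame','R','o','cx','cy','fx','fy')})
    for n in names:
        for e in bot.tip_of(n,d):
            if e['p']>.3: print(n,round(e['p'],2),np.round(e['uv'],1).tolist(),np.round(unproj(d,e['uv'],Z[n])[0][:2],4).tolist())
```

```text
rack 3.9667 [0.44790755 0.20165926 0.46046674]
rack_place0 0.88 [289.7, 251.1] [0.6546, 0.252]
rack_place0 0.7 [210.6, 261.7] [0.6742, 0.1281]
offcut3 0.86 [68.2, 205.9] [0.5915, -0.133]
offcut3 0.83 [296.2, 199.1] [0.5759, 0.2608]
offcut3 0.6 [244.3, 193.7] [0.5675, 0.1822]
lens_tube 0.68 [370.6, 234.4] [0.6507, 0.4026]
rack 0.7 [247.1, 226.6] [0.6327, 0.1848]
stage 5.6 [ 0.44847178 -0.16815025  0.46069875]
stage_seat0 0.66 [198.5, 267.7] [0.6698, -0.2553]
stage_seat0 0.57 [479.0, 240.9] [0.6427, 0.2251]
plate0 0.87 [290.1, 273.8] [0.679, -0.1189]
offcut0 0.78 [240.5, 207.1] [0.5799, -0.1918]
offcut0 0.63 [485.0, 195.7] [0.5645, 0.2333]
offcut0 0.59 [449.9, 193.1] [0.5594, 0.1467]
stage 0.95 [247.9, 227.5] [0.6355, -0.1835]
spatula 0.61 [283.9, 106.2] [0.4377, -0.1277]
spatula_handle 0.56 [285.2, 106.3] [0.4392, -0.131]
spatula_tip 0.8 [379.1, 116.3] [0.4466, 0.0281]
mat 0.61 [318.2, 100.7] [0.4274, -0.074]
bin 0.69 [98.8, 169.3] [0.534, -0.4442]
```

```bash
python3 -c "
import cv2,numpy as np
a=[cv2.resize(cv2.imread(f'pics/w_{n}.png'),(800,600)) for n in('rack','stage')]
cv2.imwrite('pics/wr.png',a[0]);cv2.imwrite('pics/ws.png',a[1])"
```

```text
(no output)
```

View pics/wr.png

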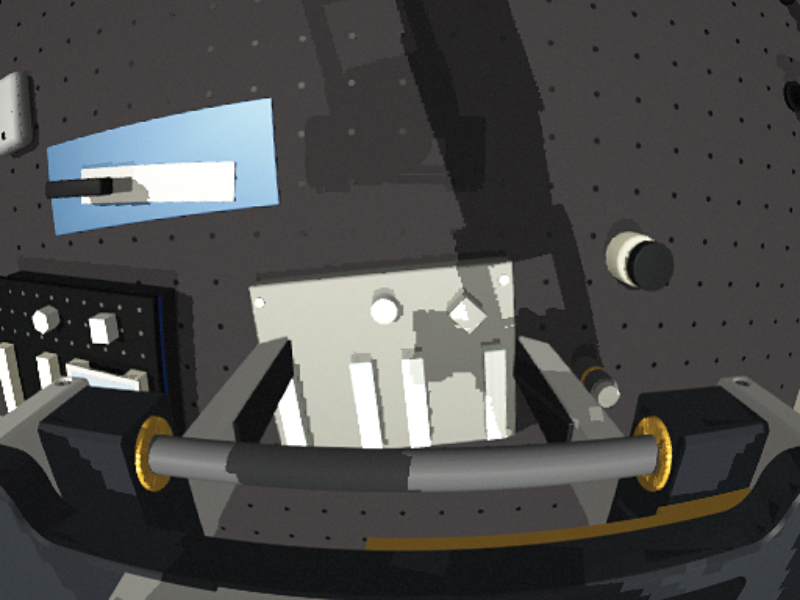

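View pics/ws.png

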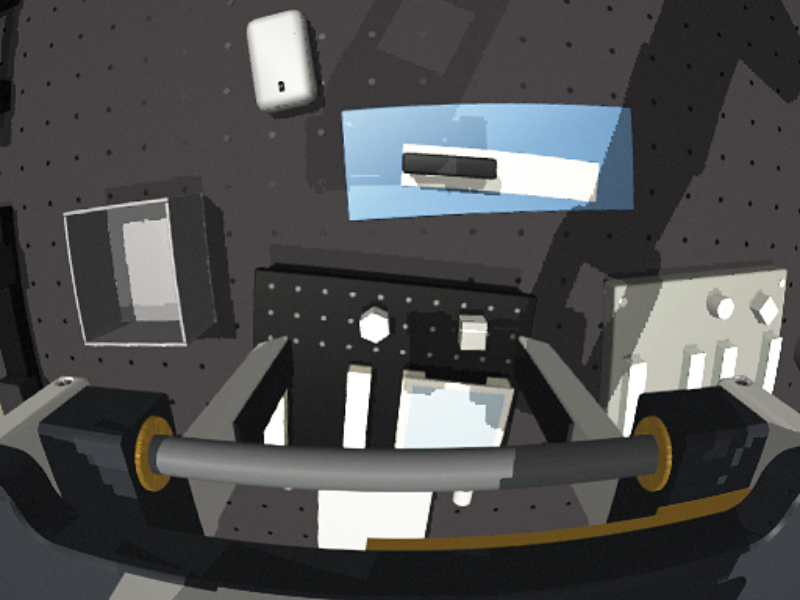

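```bash
cat >> h.py <<'E'
def prism(kind):
    t=lambda L,W,z0,z1,cx=0,cy=0:np.array([[cx+i*L/2,cy+j*W/2,z] for i in(-1,1) for j in(-1,1) for z in(z0,z1)])
    n=lambda r,k,h:np.array([[r*np.cos(a),r*np.sin(a),z] for a in np.arange(k)*2*np.pi/k for z in(0,h)])
    D={'offcut0':t(.026,.022,0,.022),'offcut1':n(.0135,6,.022),'offcut2':t(.03,.02,0,.02),'offcut3':n(.012,24,.024),
       'offcut4':t(.028,.024,0,.021),'offcut5':t(.024,.024,0,.026),'plate0':t(.1,.1,0,.004),'mouse':t(.1,.06,0,.032),
       'rack':np.r_[t(.195,.26,0,.03),t(.1,.23,.03,.048,.035)],'stage':np.r_[t(.195,.26,0,.06),t(.1,.23,.06,.078,.035)],
       'mat':t(.11,.3,0,.003),'blade':np.r_[t(.2,.04,0,.003,.06)],'bin':t(.14,.13,0,.08)}
    return D[kind]
def fit(d,mask,kind,z,x0,S=4):
    "x,y,yaw of a prism whose hull best matches the mask's hull; returns pose, IoU"
    P=prism(kind);m=mask.astype(np.uint8)
    pts=np.vstack([c[:,0] for c in cv2.findContours(m,cv2.RETR_EXTERNAL,cv2.CHAIN_APPROX_NONE)[0] if len(c)>8])
    h=cv2.convexHull(pts)[:,0].astype(np.float32)
    def cost(v):
        c,s=np.cos(v[2]),np.sin(v[2]);W=np.c_[v[0]+c*P[:,0]-s*P[:,1],v[1]+s*P[:,0]+c*P[:,1],z+P[:,2]]
        q=cv2.convexHull(proj(d,W).astype(np.float32))[:,0]
        i=cv2.intersectConvexConvex(q,h)[0];a,b=cv2.contourArea(q),cv2.contourArea(h);return 1-i/(a+b-i)
    best=None
    for dy in([0] if kind in('rack','stage','plate0','mat','offcut3','blade') else np.radians([-60,-40,-20,0,20,40,60])):
        r=minimize(cost,[x0[0],x0[1],x0[2]+dy],method='Nelder-Mead',options=dict(initial_simplex=np.array([[x0[0],x0[1],x0[2]+dy],[x0[0]+.006,x0[1],x0[2]+dy],[x0[0],x0[1]+.006,x0[2]+dy],[x0[0],x0[1],x0[2]+dy+.15]]),xatol=1e-5,fatol=1e-5))
        if best is None or r.fun<best.fun:best=r
    return best.x,1-best.fun
def masks(n,d,pmin=.3):
    return [e for e in bot.silhouettes(n,d) if e['p']>pmin]
def cen(e):
    v,u=np.nonzero(e['region']);return np.array([u.mean(),v.mean()])
E
cat > survey.py <<'E'
from h import *
R=down(np.pi/2)
for nm,y,names,offs,zs in(("stage",-.19,["stage","plate0","spatula"],["offcut0","offcut1","offcut2"],.06),("rack",.19,["rack","lens_tube"],["offcut3","offcut4","offcut5"],.03)):
    bot.move_pose([.6,y,.28],R);d=snap("wrist");save(d,'v_'+nm);print(nm,bot.observe()['clock'],d['o'])
    for n in (["stage_seat0","plate0","stage"] if nm=="stage" else ["rack_place0","rack"]):
        for e in bot.tip_of(n,d):
            if e['p']>.3: print('tip',n,round(e['p'],2),np.round(e['uv'],0).tolist(),np.round(unproj(d,e['uv'],Z[n])[0][:2],4).tolist())
    for e in masks(offs[0],d):
        x0=unproj(d,cen(e),zs+.012)[0]
        if abs(x0[1]-y)>.16: continue
        for o in offs:
            v,q=fit(d,e['region'],o,zs,[*x0[:2],0]);print(o,round(e['p'],2),cen(e).round(),v[:2].round(4),np.degrees(v[2]).round(1),round(q,3))
    for n in ([nm,'plate0','mat'] if nm=='stage' else [nm]):
        for e in masks(n,d)[:1]:
            x0=unproj(d,cen(e),.05)[0];v,q=fit(d,e['region'],n,.078 if n=='plate0' else 0,[*x0[:2],0]);print(n,round(e['p'],2),np.array(e['extent']).round().tolist(),v[:2].round(4),np.degrees(v[2]).round(1),round(q,3))
E
python3 survey.py
```

```text
stage 6.525 [ 0.52892771 -0.18918346  0.45945027]
tip stage_seat0 0.92 [211.0, 217.0] [0.6678, -0.2524]
tip stage_seat0 0.7 [456.0, 184.0] [0.619, 0.1206]
tip plate0 0.96 [303.0, 224.0] [0.6769, -0.1253]
tip stage 0.78 [260.0, 180.0] [0.6326, -0.184]
tip stage 0.55 [297.0, 54.0] [0.4344, -0.129]
offcut0 0.69 [320. 157.] [ 0.5838 -0.106 ] -0.2 0.857
offcut1 0.69 [320. 157.] [ 0.5848 -0.1059] -31.4 0.88
offcut2 0.69 [320. 157.] [ 0.5822 -0.1052] 0.0 0.775
offcut0 0.63 [254. 150.] [ 0.5762 -0.1925] 101.9 0.798
offcut1 0.63 [254. 150.] [ 0.5762 -0.1928] -54.6 0.933
offcut2 0.63 [254. 150.] [ 0.5757 -0.1912] -65.8 0.706
stage 0.73 [169.0, 114.0, 362.0, 353.0] [ 0.6389 -0.1845] -6.1 0.676
plate0 0.7 [167.0, 116.0, 360.0, 352.0] [ 0.5877 -0.1971] -5.6 0.171
mat 0.95 [232.0, 17.0, 418.0, 89.0] [ 0.4248 -0.0755] 3.5 0.962
rack 8.3417 [0.52856425 0.19010441 0.46058357]
tip rack_place0 0.88 [212.0, 214.0] [0.6753, 0.1231]
tip rack_place0 0.81 [301.0, 204.0] [0.6598, 0.253]
tip rack 0.73 [254.0, 180.0] [0.6342, 0.1849]
offcut3 0.7 [253. 141.] [0.5669 0.1837] 0.8 0.825
offcut4 0.7 [253. 141.] [0.5649 0.1837] 9.0 0.572
offcut5 0.7 [253. 141.] [0.5662 0.1842] 9.4 0.637
offcut3 0.6 [308. 145.] [0.5738 0.263 ] 12.1 0.771
offcut4 0.6 [308. 145.] [0.5731 0.2618] 49.6 0.907
offcut5 0.6 [308. 145.] [0.5731 0.2618] -39.8 0.886
rack 0.81 [163.0, 112.0, 340.0, 247.0] [0.6331 0.1877] 6.0 0.969
```

```bash
cat > pick.py <<'E'
from h import *
R0=down(np.pi/2);BIN=np.array([.526,-.44])
def pick(name,z,guess,drop,clos):
    "clos: closing directions (deg) in the offcut's frame"
    bot.move_pose([.6,guess[1]-.01 if guess[1]>0 else guess[1],.27],R0);d=snap("wrist")
    es=[(np.hypot(*(unproj(d,cen(e),z+.012)[0][:2]-guess)),i,e) for i,e in enumerate(masks(name,d,.2))]
    if not es: print('none seen');return False
    dist,_,e=min(es);x0=unproj(d,cen(e),z+.012)[0]
    if dist>.06: print('far',dist);return False
    v,q=fit(d,e['region'],name,z,[*x0[:2],0])
    a=min(((np.degrees(v[2])+c+90*0)%180 for c in clos),key=lambda a:abs(a-90))
    print(name,v[:2].round(4),np.degrees(v[2]).round(1),'iou',round(q,3),'close',round(a,1))
    if q<.7:return False
    R=down(np.radians(a))
    bot.move_gripper(.055,20);bot.move_pose([v[0],v[1],z+.09],R);bot.move_straight([v[0],v[1],z+.006],speed=.12)
    bot.move_gripper(0,25);o=bot.observe();print('open',round(o['opening'],4),'F',o['grip_force'],'ft',o['ft_force'].round(1))
    bot.move_straight([v[0],v[1],.2],speed=.25);o=bot.observe();print('lifted',round(o['opening'],4),round(o['clock'],1))
    if o['opening']<.012:return False
    p=BIN+drop;bot.move_pose([*p,.18],R0);bot.move_straight([*p,.05],speed=.2)
    bot.move_gripper(.045);bot.move_straight([*p,.18],speed=.3);print('t',round(bot.observe()['clock'],1));return True
E
python3 - <<'E'
from pick import *
print(pick('offcut3',.03,[.567,.184],[.03,.012],[90]))
print(pick('offcut4',.03,[.573,.262],[-.03,.012],[90,0]))
E
```

```text
offcut3 [0.5675 0.1847] 9.4 iou 0.879 close 99.4
open 0.0234 F 25.000154078006744 ft [-0.1  0.4  1.1]
lifted 0.0237 12.6
t 16.7
True
offcut4 [0.5728 0.2608] 42.8 iou 0.859 close 132.8
open 0.0239 F 24.31221306324005 ft [-0.3  0.4  1.4]
lifted 0.0242 22.6
t 27.0
True
```

Run:
```python
from pick import *
print(pick('offcut1',.06,[.576,-.193],[.03,-.015],[30,90,150]))
print(pick('offcut0',.06,[.584,-.106],[-.03,-.015],[90,0]))
bot.move_gripper(.094)
for n in("scene","side"):
    d=snap(n);save(d,'b_'+n)
    print(n,[(round(e['p'],2),np.round(e['extent']).tolist()) for e in bot.look_for('offcut0',d)])
```

```text
offcut1 [ 0.5763 -0.1927] -50.7 iou 0.932 close 99.3
open 0.026 F 25.00029444694519 ft [0.3 0.6 1.4]
lifted 0.0264 31.2
t 34.1
True
offcut0 [ 0.5822 -0.1064] -0.0 iou 0.875 close 90.0
open 0.0221 F 25.000319480895996 ft [ 0.3 -0.3  0.4]
lifted 0.0217 38.7
t 42.0
True
scene [(0.75, [68.0, 289.0, 84.0, 309.0]), (0.55, [87.0, 283.0, 99.0, 302.0])]
side [(0.62, [376.0, 288.0, 388.0, 302.0]), (0.5, [385.0, 296.0, 395.0, 309.0])]
```

```bash
python3 -c "
import cv2,numpy as np
a=cv2.imread('pics/b_scene.png')[120:360,0:430];b=cv2.imread('pics/b_side.png')[120:360,150:480]
cv2.imwrite('pics/b.png',np.hstack([a,b]))"
```

```text
(no output)
```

View pics/b.png

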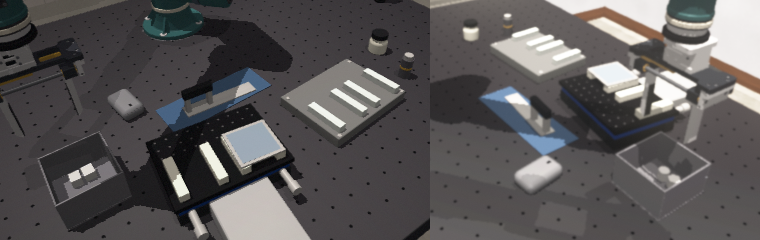

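```bash
cat >> h.py <<'E'
_p=prism
def prism(kind):
    if kind=='spatula': return np.r_[_p('blade'),np.array([[i*.04,j*.009,z] for i in(-1,1) for j in(-1,1) for z in(.045,.069)])]
    return _p(kind)
E
cat > look.py <<'E'
from h import *
def look(pos,yaw=90,fits=(),tips=(),name=None):
    bot.move_pose(pos,down(np.radians(yaw)));bot.hold(.3);d=snap("wrist")
    if name:save(d,name)
    for n in tips:
        for e in bot.tip_of(n,d)[:3]:
            if e['p']>.3:print('tip',n,round(e['p'],2),np.round(e['uv'],0).tolist(),np.round(unproj(d,e['uv'],Z[n])[0][:2],4).tolist())
    for n,z,g in fits:
        for e in masks(n,d,.2):
            v,q=fit(d,e['region'],n,z,g)
            if q>.5: print('fit',n,round(e['p'],2),np.round(e['extent']).tolist(),v[:2].round(4),np.degrees(v[2]).round(2),round(q,3))
    return d
E
python3 - <<'E'
from look import *
look([.5,-.42,.28],name='l_bin',fits=[('bin',0,[.526,-.44,0]),('offcut0',.004,[.526,-.44,0])])
P=('plate0',.078,[.672,-.124,-.08])
for y in(-.22,-.1):
    look([.66,y,.26],fits=[P],tips=['stage_seat0','plate0','stage'],name=f'l_st{y}')
for y in(-.1,-.02):
    look([.47,y,.26],fits=[('spatula',.003,[.434,-.128,1.53]),('mat',0,[.425,-.075,.06])],tips=['spatula','spatula_handle','spatula_tip'])
print(bot.observe()['clock'])
E
```

```text
fit bin 0.62 [191.0, 132.0, 295.0, 244.0] [ 0.5303 -0.4389] 1.86 0.98
fit offcut0 0.9 [243.0, 149.0, 259.0, 172.0] [ 0.4968 -0.4284] 7.15 0.861
fit offcut0 0.68 [222.0, 190.0, 241.0, 211.0] [ 0.5585 -0.4572] -5.3 0.795
fit offcut0 0.67 [239.0, 191.0, 260.0, 205.0] [ 0.5586 -0.4287] -88.4 0.801
fit offcut0 0.57 [224.0, 152.0, 241.0, 173.0] [ 0.4988 -0.4561] -7.58 0.777
tip stage_seat0 0.63 [321.0, 15.0] [0.4606, -0.1421]
tip stage_seat0 0.61 [232.0, 178.0] [0.6679, -0.2522]
tip stage_seat0 0.36 [326.0, 1.0] [0.4401, -0.1347]
tip plate0 0.78 [333.0, 186.0] [0.6783, -0.1236]
tip stage 0.57 [282.0, 145.0] [0.635, -0.1832]
fit plate0 0.9 [290.0, 143.0, 382.0, 224.0] [ 0.6784 -0.1211] -7.29 0.974
tip stage_seat0 0.66 [140.0, 177.0] [0.6665, -0.2553]
tip plate0 0.69 [240.0, 184.0] [0.6764, -0.1227]
tip stage 0.93 [204.0, 144.0] [0.6333, -0.1812]
fit plate0 0.7 [197.0, 142.0, 289.0, 228.0] [ 0.6782 -0.1221] -7.31 0.986
tip spatula 0.85 [236.0, 139.0] [0.4377, -0.1307]
tip spatula 0.6 [68.0, 182.0] [0.5013, -0.4315]
tip spatula 0.31 [410.0, 256.0] [0.6394, 0.1798]
tip spatula_handle 0.65 [232.0, 143.0] [0.4367, -0.1321]
tip spatula_tip 0.6 [206.0, 258.0] [0.6314, -0.1836]
tip spatula_tip 0.56 [343.0, 149.0] [0.4502, 0.0307]
fit spatula 0.55 [202.0, 125.0, 346.0, 160.0] [ 0.4385 -0.1286] 87.36 0.954
fit mat 0.59 [172.0, 93.0, 372.0, 174.0] [ 0.4264 -0.0755] 3.78 0.963
tip spatula 0.76 [185.0, 140.0] [0.4367, -0.1279]
tip spatula 0.46 [373.0, 259.0] [0.64, 0.1831]
tip spatula_handle 0.95 [173.0, 147.0] [0.4398, -0.1309]
tip spatula_tip 0.94 [289.0, 147.0] [0.4483, 0.0269]
fit spatula 0.57 [142.0, 128.0, 293.0, 162.0] [ 0.4383 -0.1284] 87.07 0.956
fit mat 0.93 [123.0, 90.0, 321.0, 178.0] [ 0.4271 -0.0749] 3.57 0.966
49.0917
```

```bash
python3 -c "
import cv2,numpy as np
a=cv2.imread('pics/l_bin.png')[60:330,80:400];b=cv2.imread('pics/l_st-0.1.png')[80:350,100:430]
cv2.imwrite('pics/c.png',np.hstack([a,b]))"
```

```text
(no output)
```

View pics/c.png

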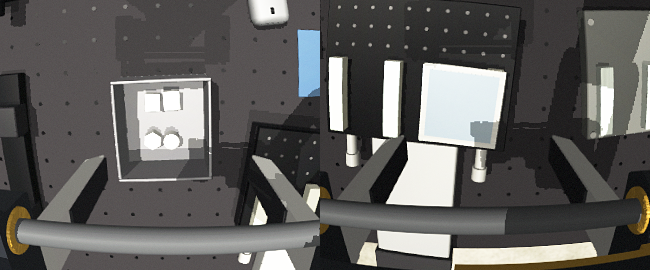

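```bash
cat > rails.py <<'E'
from look import *
def rails(d,z,box,thr):
    g=d['frame'].min(axis=2);vv,uu=np.mgrid[:384,:512];W=unproj(d,np.c_[uu.ravel(),vv.ravel()],z)
    W=W.reshape(384,512,3);x0,x1,y0,y1=box
    m=((g>thr)&(W[...,0]>x0)&(W[...,0]<x1)&(W[...,1]>y0)&(W[...,1]<y1)).astype(np.uint8)
    n,l,s,c=cv2.connectedComponentsWithStats(m)
    for i in range(1,n):
        if s[i,4]<250:continue
        cs=cv2.findContours((l==i).astype(np.uint8),cv2.RETR_EXTERNAL,cv2.CHAIN_APPROX_NONE)[0][0][:,0]
        P=unproj(d,cs,z)[:,:2].astype(np.float32);(cx,cy),(w,h),a=cv2.minAreaRect(P*1000)
        print('rail',round(cx,1),round(cy,1),round(w,1),round(h,1),round((a+45)%90-45,1),s[i,4])
E
python3 - <<'E'
from rails import *
d=look([.64,-.19,.28],fits=[('stage',0,[.634,-.183,-.08])],tips=['stage','stage_seat0'],name='r_st')
rails(d,.078,(.59,.76,-.34,-.18),150);rails(d,.082,(.59,.76,-.19,-.04),150)
d=look([.64,.19,.28],fits=[('rack',0,[.633,.186,.1])],tips=['rack','rack_place0'],name='r_ra')
rails(d,.048,(.59,.76,.05,.33),200)
d=look([.58,.19,.28],fits=[('rack',0,[.633,.186,.1])],tips=['rack','rack_place0'])
E
```

```text
tip stage 0.78 [259.0, 155.0] [0.6333, -0.1854]
tip stage 0.61 [210.0, 188.0] [0.6882, -0.2651]
tip stage_seat0 0.62 [208.0, 190.0] [0.6693, -0.2548]
fit stage 0.94 [167.0, 82.0, 363.0, 356.0] [ 0.6365 -0.1843] -5.85 0.617
rail 661.4 -292.0 21.5 100.3 -5.7 1056
rail 670.1 -212.1 21.1 101.5 -5.7 1148
rail 740.5 -217.6 37.6 75.0 0.5 1173
rail 678.0 -122.9 102.6 101.0 -7.0 3612
rail 742.9 -163.8 52.4 34.1 -0.1 627
tip rack 0.61 [255.0, 154.0] [0.6327, 0.1856]
tip rack_place0 0.8 [302.0, 175.0] [0.6551, 0.253]
tip rack_place0 0.71 [409.0, 96.0] [0.5331, 0.4164]
tip rack_place0 0.56 [214.0, 187.0] [0.6733, 0.1268]
fit rack 0.7 [160.0, 87.0, 345.0, 226.0] [0.6336 0.1871] 5.5 0.968
rail 660.3 127.5 144.5 129.5 2.4 2777
rail 659.7 296.0 100.2 21.7 5.5 915
rail 666.9 215.3 100.6 21.1 5.6 985
rail 671.6 165.4 103.1 21.6 5.8 1035
tip rack 0.67 [252.0, 194.0] [0.6373, 0.1818]
tip rack_place0 0.8 [298.0, 217.0] [0.6585, 0.2514]
tip rack_place0 0.59 [214.0, 226.0] [0.6741, 0.1262]
fit rack 0.92 [162.0, 125.0, 342.0, 259.0] [0.6345 0.1865] 5.54 0.966
```

```bash
python3 -c "
import cv2,numpy as np
a=cv2.imread('pics/r_st.png')[70:330,100:430];b=cv2.imread('pics/r_ra.png')[70:330,100:430]
cv2.imwrite('pics/e.png',np.hstack([a,b]))"
```

```text
(no output)
```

View pics/e.png

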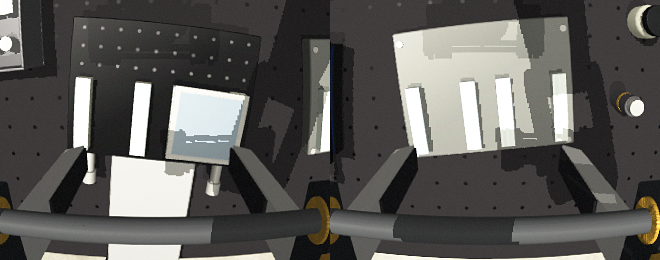

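```bash
cat > sp.py <<'E'
from h import *
G=.015;DZ=.038
def Rs(psi):return down(np.radians(psi+90))      # closing axis = spatula +y
def tcp(c,psi,z,ahead):
    "TCP for the spatula point `ahead` m in front of its origin to be at c (xy), underside at z"
    a=np.radians(psi);return [c[0]-(ahead-G)*np.cos(a),c[1]-(ahead-G)*np.sin(a),z+DZ]
SP=([.4384,-.1285],87.2);PL=([.6781,-.1224],-7.0);RK=([.676,.1262],5.6)
E
python3 - <<'E'
from sp import *
for n,(p,psi,z,a) in dict(grip=(*SP,.003,0),pre=(PL[0],PL[1],.068,.235),ins=(*PL,.068,.105),rk=(*RK,.06,.105)).items():
    print(n,tcp(p,psi,z,a),bot.inverse_kinematics(tcp(p,psi,z,a),Rs(psi)))
print(bot.observe()['clock'])
p=tcp(*SP,.003,0);bot.move_gripper(.045,60)
bot.move_pose([p[0],p[1],.14],Rs(SP[1]));bot.move_straight(p,speed=.1)
o=bot.observe();print('at',o['eef_pos'],p)
bot.move_gripper(0,60);o=bot.observe();print(o['opening'],o['grip_force'],o['eef_pos'],o['ft_force'])
bot.move_straight([p[0],p[1],.17],speed=.1)
a=tcp(*PL,.13,.235);bot.move_straight(a,Rs(PL[1]),speed=.1);bot.hold(.5)
o=bot.observe();print(o['opening'],o['eef_pos'],a,o['ft_force'],o['ft_torque'],o['clock'])
d=snap('side');save(d,'g_side');print([(e['p'],e['uv']) for n in('spatula_tip','spatula_handle','spatula') for e in bot.tip_of(n,d)[:1]])
tip=[o['eef_pos'][0]+.145*np.cos(np.radians(-7)),o['eef_pos'][1]+.145*np.sin(np.radians(-7)),o['eef_pos'][2]-DZ]
print('exp',tip,proj(d,tip))
d=snap('wrist');save(d,'g_wr');print([(e['p'],e['uv']) for n in('spatula_tip',) for e in bot.tip_of(n,d)[:1]],proj(d,tip))
E
python3 -c "
import cv2,numpy as np
a=cv2.imread('pics/g_side.png')[100:340,200:440];b=cv2.imread('pics/g_wr.png')
cv2.imwrite('pics/g.png',np.hstack([cv2.resize(a,(384,384)),b])[:, :800])"
```

```text
grip [np.float64(0.4391327465469342), np.float64(-0.1135179079398785), 0.041] None
pre [np.float64(0.4597398466389092), np.float64(-0.09558874445086755), 0.10600000000000001] [-1.86685423e+01 -2.91371515e+00  9.79731488e+01 -2.54444375e-14
  8.49405664e+01 -1.01668542e+02]
ins [np.float64(0.588770846352281), np.float64(-0.11143175909353673), 0.10600000000000001] [-1.61371234e+01  1.34281901e+01  8.02656144e+01 -2.54444375e-14
  8.63061955e+01 -9.91371234e+01]
rk [np.float64(0.5864295340016352), np.float64(0.11741753902167655), 0.098] [ 5.89181806e+00  1.35592217e+01  8.10397805e+01 -2.54444375e-14
  8.54009977e+01 -8.97081819e+01]
53.3083Traceback (most recent call last):
  File "<stdin>", line 6, in <module>
workcell.IKError: the arm cannot take that pose within its joint ranges
[ WARN:0@0.017] global loadsave.cpp:275 findDecoder imread_('pics/g_side.png'): can't open/read file: check file path/integrity
Traceback (most recent call last):
TypeError: 'NoneType' object is not subscriptable
```

```bash
sed -i 's/psi+90))  /psi-90))  /' sp.py
cat > grip.py <<'E'
from sp import *
p=tcp(*SP,.003,0);bot.move_gripper(.045,60)
bot.move_pose([p[0],p[1],.14],Rs(SP[1]));bot.move_straight(p,speed=.1)
o=bot.observe();print('at',o['eef_pos'],p)
bot.move_gripper(0,60);o=bot.observe();print(o['opening'],o['grip_force'],o['eef_pos'],o['ft_force'])
bot.move_straight([p[0],p[1],.17],speed=.1)
a=tcp(*PL,.13,.235);bot.move_straight(a,Rs(PL[1]),speed=.1);bot.hold(.5)
o=bot.observe();print(o['opening'],o['eef_pos'],a,o['ft_force'],o['ft_torque'],o['clock'])
d=snap('side');save(d,'g_side');print([(e['p'],e['uv']) for n in('spatula_tip','spatula_handle','spatula') for e in bot.tip_of(n,d)[:1]])
tip=[o['eef_pos'][0]+.145*np.cos(np.radians(-7)),o['eef_pos'][1]+.145*np.sin(np.radians(-7)),o['eef_pos'][2]-DZ]
print('exp',tip,proj(d,tip))
d=snap('wrist');save(d,'g_wr');print([(e['p'],e['uv']) for n in('spatula_tip',) for e in bot.tip_of(n,d)[:1]],proj(d,tip))
E
python3 grip.py
python3 -c "
import cv2,numpy as np
a=cv2.imread('pics/g_side.png')[100:340,200:440];b=cv2.imread('pics/g_wr.png')
cv2.imwrite('pics/g.png',np.hstack([cv2.resize(a,(384,384)),b])[:, :800])"
```

```text
at [ 0.43980318 -0.11375277  0.04178655] [np.float64(0.4391327465469342), np.float64(-0.1135179079398785), 0.041]
0.017550851878195196 59.99442994594574 [ 0.43904937 -0.11348782  0.04094253] [-0.34986507  0.40433323 -0.33128031]
0.017773625157395747 [ 0.45973805 -0.0956111   0.16799173] [np.float64(0.4597398466389092), np.float64(-0.09558874445086755), 0.168] [ 0.12538467  0.10643936 -0.91326175] [-0.00619182  0.12029963 -0.02310631] 61.1917
[(0.78, [312.5, 184.7]), (0.82, [253.9, 174.1]), (0.61, [253.4, 198.9])]
exp [np.float64(0.6036572389441497), np.float64(-0.11328215506530177), np.float64(0.12999173167803188)] [[311.31181909 181.78484704]]
[(0.56, [255.8, 20.9])] [[259.87587692  21.99251307]]
```

View pics/g.png

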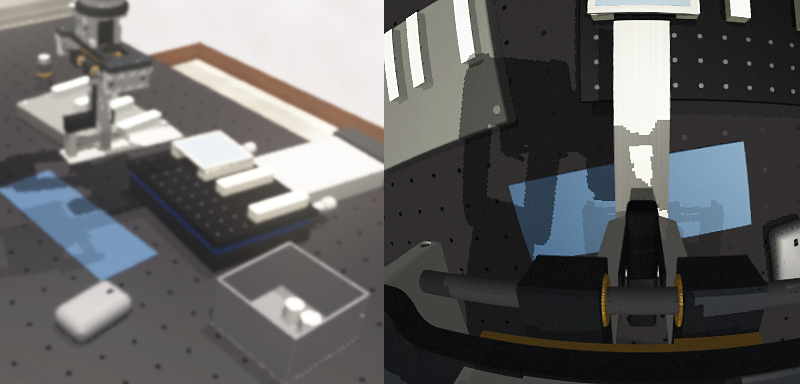

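Run:
```python
from sp import *
o=bot.observe();t=np.array(o['eef_pos']);a=np.radians(-7);ux=np.array([np.cos(a),np.sin(a),0])
pts=dict(spatula_tip=t+.145*ux-[0,0,DZ],spatula_mid=t+.045*ux-[0,0,DZ],spatula_handle=t-.015*ux+[0,0,.057-DZ],plate0=np.array([.6781,-.1224,.078]))
c={}
for s in("scene","side"):
    d=snap(s);save(d,'k_'+s)
    for n,P in pts.items():
        print(s,n,[(round(e['p'],2),(np.array(e['uv'])-proj(d,P)[0]).round(1).tolist(),proj(d,P)[0].round()) for e in bot.tip_of(n,d)[:1]])
    k=proj(d,np.array([pts['spatula_tip'],t+.145*ux+[0,.02,-DZ],t+.145*ux+[0,-.02,-DZ],t+.145*ux-[0,0,DZ+.005]]));c[s]=k;print(k.round(1).tolist())
ims=[]
for s in c:
    u,v=c[s][0].astype(int);im=cv2.imread(f'pics/k_{s}.png')[v-35:v+35,u-50:u+50];im=cv2.resize(im,None,fx=4,fy=4,interpolation=cv2.INTER_NEAREST)
    for q in c[s]: cv2.circle(im,tuple(int(x) for x in (q-[u-50,v-35])*4+2),2,(0,0,255),-1)
    ims.append(im)
cv2.imwrite('pics/k.png',np.hstack(ims))
```

```text
scene spatula_tip [(0.85, [-1.2, -1.9], array([237., 224.]))]
scene spatula_mid []
scene spatula_handle [(0.83, [-0.1, -2.2], array([207., 165.]))]
scene plate0 [(0.73, [-4.8, -2.0], array([254., 264.]))]
[[237.1, 223.8], [244.9, 220.2], [229.1, 227.4], [237.2, 225.5]]
side spatula_tip [(0.73, [-1.6, 1.8], array([311., 182.]))]
side spatula_mid [(0.62, [-6.3, 0.2], array([278., 190.]))]
side spatula_handle [(0.66, [-3.9, 2.2], array([257., 174.]))]
side plate0 [(0.87, [-2.6, -2.7], array([333., 193.]))]
[[311.3, 181.8], [306.5, 178.7], [316.3, 184.9], [311.2, 183.5]]
```

View pics/k.png

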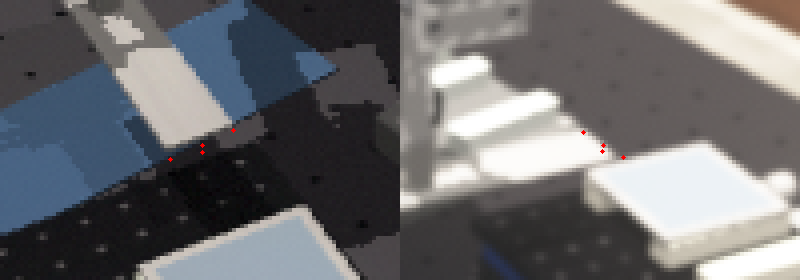

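```bash
python3 - <<'E'
from sp import *
def st(l):
    o=bot.observe();print(l,o['eef_pos'].round(4),o['ft_force'].round(2),o['ft_torque'].round(3),round(o['opening'],4),round(o['clock'],1));return o
bot.move_straight(tcp(*PL,.068,.235),speed=.08);o=st('pre');f0=o['ft_force']
for a in(.19,.15,.105):
    bot.move_straight(tcp(*PL,.068,a),speed=.08);o=st(a)
    if np.abs(o['ft_force']-f0).max()>3: print('contact');break
else:
    for n in('side','wrist'):
        d=snap(n);save(d,'i_'+n)
    bot.move_straight(tcp(*PL,.082,.105),speed=.02);st('lift1')
    bot.move_straight(tcp(*PL,.12,.105),speed=.05);bot.hold(.3);st('lift2')
    for n in('side','wrist'):
        d=snap(n);save(d,'j_'+n)
E
python3 -c "
import cv2,numpy as np
r=lambda n,s:cv2.imread(f'pics/{n}_{s}.png')
a=np.hstack([r(n,'side')[120:300,230:430] for n in'ij']);b=np.hstack([r(n,'wrist')[:200,150:350] for n in'ij'])
cv2.imwrite('pics/ij.png',np.hstack([a,b[:180]]))"
```

```text
pre [ 0.4602 -0.0957  0.1066] [ 0.17  0.7  -2.33] [-0.018  0.181  0.003] 0.0173 62.9
0.19 [ 0.5042 -0.101   0.1058] [ 0.23  0.13 -2.17] [0.034 0.157 0.014] 0.0175 63.6
0.15 [ 0.5438 -0.1059  0.1058] [ 1.19  0.02 -1.27] [ 0.036  0.095 -0.004] 0.0181 64.3
0.105 [ 0.5884 -0.1114  0.1058] [ 0.29 -0.11 -1.22] [ 0.045  0.18  -0.009] 0.0175 65.0
lift1 [ 0.5886 -0.1114  0.1198] [ 0.85 -0.11 -1.94] [0.014 0.22  0.004] 0.0174 66.0
lift2 [ 0.5886 -0.1114  0.1576] [ 0.07 -0.35 -1.9 ] [0.011 0.197 0.047] 0.0175 67.2
```

View pics/ij.png

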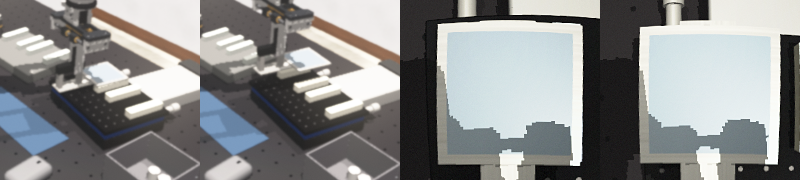

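Run:
```python
from sp import *
def pf(z,g,l):
    bot.hold(.4);o=bot.observe();d=snap('wrist')
    for e in masks('plate0',d,.3):
        v,q=fit(d,e['region'],'plate0',z,g)
        if q>.7: print(l,v[:2].round(4),np.degrees(v[2]).round(2),round(q,3),'tcp',o['eef_pos'].round(4));return v
v=pf(.123,[.678,-.122,-.12],'held')
t=tcp(*RK,.12,.105)
bot.move_straight(t,Rs(RK[1]),speed=.1);v=pf(.123,[*RK[0],.098],'over rack')
print('err',(v[:2]-RK[0]).round(4),round(np.degrees(v[2])-RK[1],2),bot.observe()['clock'])
```

```text
held [ 0.6785 -0.1221] -7.3 0.964 tcp [ 0.5888 -0.1114  0.158 ]
over rack [0.6765 0.1259] 5.15 0.953 tcp [0.5864 0.1174 0.158 ]
err [ 0.0005 -0.0003] -0.45 70.7
```

Run:
```python
from sp import *
def st(l):
    o=bot.observe();print(l,o['eef_pos'].round(4),o['ft_force'].round(2),round(o['opening'],4),round(o['clock'],1));return o
C=([.6757,.1265],5.9)
bot.move_straight(tcp(*C,.06,.105),Rs(5.9),speed=.06);st('dn1')
bot.move_straight(tcp(*C,.0385,.105),speed=.02);bot.hold(.3);st('dn2')
bot.move_straight(tcp(*C,.0385,.16),speed=.05);st('out1')
bot.move_straight(tcp(*C,.0385,.25),speed=.08);st('out2')
bot.move_straight(tcp(*C,.14,.25),speed=.15);bot.hold(.3)
d=snap('wrist');save(d,'m_wr')
for e in masks('plate0',d,.3):
    v,q=fit(d,e['region'],'plate0',.048,[.676,.126,.1])
    if q>.6:print(v[:2].round(4),np.degrees(v[2]).round(2),round(q,3))
```

```text
dn1 [0.5866 0.1173 0.0987] [ 0.27  0.75 -2.62] 0.0176 71.8
dn2 [0.5862 0.1172 0.0766] [ 0.48  0.3  -0.83] 0.0174 73.4
out1 [0.5317 0.1116 0.0765] [ 0.24  0.66 -1.03] 0.0175 74.6
out2 [0.4424 0.1024 0.0766] [ 0.31 -0.41 -0.92] 0.0176 75.9
```

```bash
python3 - <<'E'
from sp import *
def st(l):
    o=bot.observe();print(l,o['eef_pos'].round(4),o['ft_force'].round(2),round(o['opening'],4),round(o['clock'],1));return o
M=([.427,-.075],93.7)
bot.move_straight(tcp(*M,.11,.06),Rs(93.7),speed=.12);st('over')
bot.move_straight(tcp(*M,.012,.06),speed=.1);bot.move_straight(tcp(*M,.0032,.06),speed=.02);bot.hold(.3);st('down')
bot.move_gripper(.04);bot.hold(.2);t=tcp(*M,.0032,.06);bot.move_straight([t[0],t[1],.2],speed=.15);st('up')
bot.move_gripper(.094)
from rails import look,rails
d=look([.64,.19,.28],fits=[('plate0',.048,[.676,.126,.1]),('rack',0,[.633,.186,.1])],name='f_ra')
rails(d,.052,(.59,.76,.06,.19),150)
look([.47,-.04,.28],fits=[('spatula',.003,[.427,-.135,1.63]),('mat',0,[.425,-.075,.06])],name='f_mat')
bot.move_pose([.35,.3,.35],down(np.pi/2))
for n in('scene','side'):
    d=snap(n);save(d,'f_'+n);print([(round(e['p'],2),np.round(e['extent']).tolist()) for e in bot.look_for('offcut0',d)])
E
python3 -c "
import cv2,numpy as np
r=lambda s:cv2.imread(f'pics/f_{s}.png')
a=np.hstack([r('scene')[130:360,20:420],r('side')[130:360,80:480]]);b=np.hstack([r('ra')[60:300,60:460],r('mat')[60:300,60:460]])
cv2.imwrite('pics/f.png',np.vstack([a,b]))"
```

```text
over [ 0.4299 -0.1197  0.1481] [-0.11  0.57 -1.76] 0.0172 79.2
down [ 0.4299 -0.1199  0.0412] [-0.7   0.83 -1.17] 0.0178 81.2
up [ 0.4293 -0.1197  0.1988] [ 0.68 -1.14  0.23] 0.0401 83.1
fit plate0 0.92 [174.0, 153.0, 254.0, 222.0] [0.6764 0.1267] 5.29 0.973
fit rack 0.88 [161.0, 89.0, 346.0, 223.0] [0.6321 0.187 ] 4.85 0.96
rail 660.9 126.0 142.6 128.7 0.7 7656
fit spatula 0.56 [156.0, 114.0, 299.0, 151.0] [ 0.4326 -0.1343] 93.76 0.953
[(0.56, [71.0, 292.0, 84.0, 306.0]), (0.53, [85.0, 286.0, 97.0, 303.0])]
[(0.66, [378.0, 285.0, 390.0, 302.0])]
```

View pics/f.png

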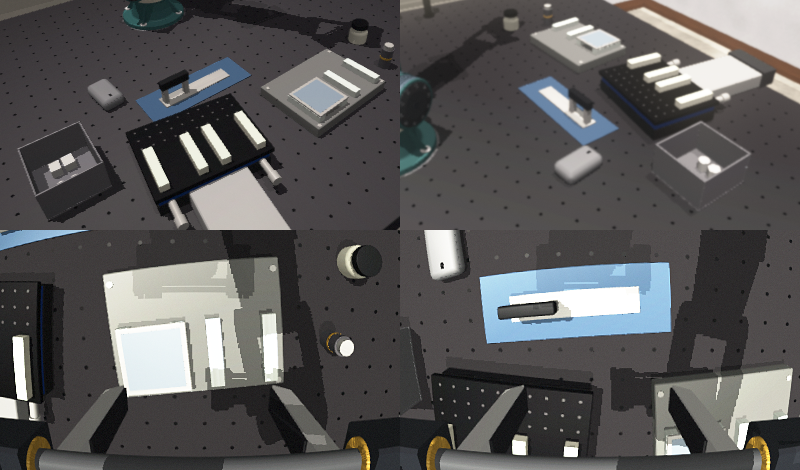

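The pictures show the stage empty, the plate flat on the rack's right place, the spatula wholly on the mat, and the offcuts in the bin.

```bash
python3 -c "
from workcell import bot
print(bot.finish_job(),bot.observe()['clock'])"
```

```text
the job is handed in; nothing more can be done
the job is handed in; nothing more can be done
```

I handed the job in at about 90 s of robot time: all four offcuts are in the bin, the one mirror plate lies on the rack's right place within about 1 mm and 0.5° of centred and square by camera, and the spatula lies flat on its mat; the judge's verdict was not shown.

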